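# Put the checked tin away through the hole of its size

### The job

Put the tin that stands on the rubber mat away in the sizing chest: push it down through the hole that matches its diameter (the smallest it goes into), past the sprung flaps, until it lies in the bay below and the flaps have closed behind it. Leave the other two tins standing where they are and do not disturb the other things on the table.

Things in the scene. Friction and masses are not known exactly. Their poses are not given: they have to be found in the camera images.
- chest: tin-sizing chest, fixed: plywood box 100 (x) x 320 (y) x 148 (z) mm, flat steel top at height 148, clear panel on its +x side. Origin: centre of its underside. In its top, in a row along its y axis, four round holes graded from +y to -y (47, 55, 63, 71 mm), each over its own bay with its floor 8 mm above the table. A tin belongs in the smallest hole it goes into (3 mm of play)
- mat: dark square rubber mat 110 x 110 x 1 mm lying on the table, fixed; origin at its centre. One of the three tins stands on it, within 12 mm of its centre: that is the tin to put away
- tin_small: plain bare steel food tin, closed, 44 mm in diameter, 62 mm high, 110 g give or take 15%, standing upright, lower edge bevelled 3 mm; origin at the centre of its underside, z up. Its own hole is the 47 mm one (hole0)
- tin_medium: plain bare steel food tin, closed, 52 mm in diameter, 66 mm high, 160 g give or take 15%, standing upright, lower edge bevelled 3 mm; origin at the centre of its underside, z up. Its own hole is the 55 mm one (hole1)
- tin_large: plain bare steel food tin, closed, 60 mm in diameter, 70 mm high, 230 g give or take 15%, standing upright, lower edge bevelled 3 mm; origin at the centre of its underside, z up. Its own hole is the 63 mm one (hole2)
- hole0 (a point): centre of the 47 mm hole, level with the chest's top, at x 0, y 120.0 mm in the chest's frame; z up. Its steel collar is 22 mm deep; two sprung leaves close it 24 mm below the top. A tin of its size, let go in it, rests on the shut leaves, 38 to 46 mm of it standing out
- hole1 (a point): centre of the 55 mm hole, level with the chest's top, at x 0, y 52.0 mm in the chest's frame; z up. Its steel collar is 22 mm deep; two sprung leaves close it 24 mm below the top. A tin of its size, let go in it, rests on the shut leaves, 38 to 46 mm of it standing out
- hole2 (a point): centre of the 63 mm hole, level with the chest's top, at x 0, y -24.0 mm in the chest's frame; z up. Its steel collar is 22 mm deep; two sprung leaves close it 24 mm below the top. A tin of its size, let go in it, rests on the shut leaves, 38 to 46 mm of it standing out
- hole3 (a point): centre of the 71 mm hole, level with the chest's top, at x 0, y -108.0 mm in the chest's frame; z up. Its steel collar is 22 mm deep; two sprung leaves close it 24 mm below the top. A tin of its size, let go in it, rests on the shut leaves, 38 to 46 mm of it standing out
- bay0 (a point): centre of the floor of the bay under hole0; axes as the chest's. The bay reaches 44 mm to either side in x and 30 mm in y
- flap0a (a joint): sprung leaf under hole0, hinged along the -x side of the hole: 0 = shut (level), opens downward to 1.5 rad. Pushing the tin's top down lightly (under 5 N) swings both leaves open; the tin drops through at the latest when its top is level with the chest's top, then they spring shut
- flap0b (a joint): sprung leaf under hole0, hinged along the +x side of the hole: 0 = shut (level), opens downward to 1.5 rad. Pushing the tin's top down lightly (under 5 N) swings both leaves open; the tin drops through at the latest when its top is level with the chest's top, then they spring shut
- bay1 (a point): centre of the floor of the bay under hole1; axes as the chest's. The bay reaches 44 mm to either side in x and 34 mm in y
- flap1a (a joint): sprung leaf under hole1, hinged along the -x side of the hole: 0 = shut (level), opens downward to 1.5 rad. Pushing the tin's top down lightly (under 5 N) swings both leaves open; the tin drops through at the latest when its top is level with the chest's top, then they spring shut
- flap1b (a joint): sprung leaf under hole1, hinged along the +x side of the hole: 0 = shut (level), opens downward to 1.5 rad. Pushing the tin's top down lightly (under 5 N) swings both leaves open; the tin drops through at the latest when its top is level with the chest's top, then they spring shut
- bay2 (a point): centre of the floor of the bay under hole2; axes as the chest's. The bay reaches 44 mm to either side in x and 38 mm in y
- flap2a (a joint): sprung leaf under hole2, hinged along the -x side of the hole: 0 = shut (level), opens downward to 1.5 rad. Pushing the tin's top down lightly (under 5 N) swings both leaves open; the tin drops through at the latest when its top is level with the chest's top, then they spring shut
- flap2b (a joint): sprung leaf under hole2, hinged along the +x side of the hole: 0 = shut (level), opens downward to 1.5 rad. Pushing the tin's top down lightly (under 5 N) swings both leaves open; the tin drops through at the latest when its top is level with the chest's top, then they spring shut
- tape: bystander, to be left alone: roll of tape lying flat, 84 mm across, 24 mm high; origin at the underside centre
- jar: bystander, to be left alone: closed glass jar, 64 mm across, 100 mm high; origin at the underside centre
- mug: bystander, to be left alone: white mug, 80 mm across, 90 mm high; origin at the underside centre
- brush: bystander, to be left alone: hand brush lying along its own x axis; origin at the middle of its underside
- marker: bystander, to be left alone: black marker pen 120 mm long, lying along its own x axis; origin at the middle of its underside

How it is judged:
By the outcome, as a careful person would: the job done as asked, in the order asked, and still so for the second after the job is handed in, with the robot touching nothing.
It also fails if it takes over 48 s, if anything falls off the work surface, if the arm or the gripper's body presses on something with over 40 N, if the wrist force passes 120 N, or if a joint passes its speed limit or range.

### The arm

A 6-joint arm with a two-finger parallel gripper is mounted at the origin on the work surface. World frame = base frame: x ahead of the robot, y to its left, z up, the work surface at z = 0. Lengths are in mm, angles in rad, forces in N, time in s.
With the tool pointing down it reaches from about 350 to 850 mm from the base axis. Payload 8.1 kg.
Tool frame: the origin (TCP) lies midway between the tips of the shut fingers; the grasp point (between the pads) lies 19 mm behind it; z points along the fingers, y is the direction in which the jaws open and shut (so a half turn about z gives the same grasp; the last joint's range is limited). The gripper opens to 93 mm and grips with 3 to 60 N. Pads are 15 mm wide; open, the fingers measure 128 mm over their backs; the gripper's body (75 mm by 188 mm) begins 65 mm behind the grasp point.
Start: joints at [1.216, 0.13, 1.488, -0, 1.523, -0.085], TCP at [159.901, 578.305, 218.635] pointing down, gripper open.
Joint ranges: [-2.96, 2.96], [-0.89, 2.26], [0.02, 2.5], [-1.34, 4.48], [0, 2.73], [-2.66, 2.66]. Speed limits (rad/s): [2.39, 2.39, 2.79, 3.14, 3.14, 3.14].

### API

Orientations are given as a rotation vector (axis times angle).
In Python, from station import arm, kin, eyes, telemetry gives the robot as it stands. Calls block until the motion is done:
- arm.goto(position, orientation): joint-space move of the TCP to a pose.
- arm.servo_line(position, velocity=150, rot=None): straight line of the TCP; rot=None keeps the orientation; velocity is the mean speed in mm/s.
- arm.goto_joints(angles): joint-space move.
- arm.open_gripper() and arm.grab(strength=None): open the fingers fully, or close them until they stop; strength is the grip in N (None keeps the last).
- arm.wait(seconds).
- kin.solve_ik(position, orientation): joint angles nearest the present ones, or None.
- eyes.camera(name): name is "scene" or "top" or "wrist"; returns a dict with "frame" (384x512x3 uint8, red, green, blue), "camera_matrix" (3x3 intrinsics, pixels), "extrinsics" (4x4, takes a point from world to camera coordinates); the wrist camera has in their place "T_tool_cam" (4x4, takes a point from camera to tool coordinates, whose origin is the TCP and whose axes are the flange's). Camera axes: x right, y down, z forward; pixel columns grow to the right and rows downward; lengths in mm; the calibration is good to about 2 mm. A picture is of the moment at which its call begins: read the wrist's pose just before it. There is no depth.
A pose or a line that the arm cannot do raises arm.MotionError and nothing moves.
- arm.finish_job(): hands the job in, once; it reports no verdict.
Readings, each from a call of its own:
- telemetry.get_t(): time.
- telemetry.get_joint_positions(): joint angles.
- telemetry.get_dq(): joint speeds.
- telemetry.get_tau(): joint torques, N m.
- telemetry.get_position(): TCP position.
- telemetry.get_tool_rot(): TCP orientation.
- telemetry.get_contact_force(): force on the tool from outside, world axes, zero at the start.
- telemetry.get_ft_torque(): the same for the moment, N m.
- telemetry.get_grip_width(): opening from 0.0 (shut) to 1.0 (fully open).
Only numpy, scipy, OpenCV 4.12 (cv2) and the standard library are available. Lean on these libraries where they do the work, as an engineer would, in place of code of your own. Each camera call takes 0.05 s, during which the arm holds its last target.

## Working session

There is one attempt and no reset: what is moved stays moved. The work goes in short steps, each a Python script; the robot and the scene stay as the last script left them, time stands still between calls to the robot, and variables do not carry over. Pictures are saved under pics/ and viewed, and the job is handed in when it is done.

```bash
mkdir -p pics; ls; python3 - <<'E'
from station import arm,kin,eyes,telemetry
import cv2,pickle
print(telemetry.get_t(),telemetry.get_position(),telemetry.get_tool_rot(),telemetry.get_grip_width())
d={}
for n in("scene","top"):
    c=eyes.camera(n);d[n]=c
    cv2.imwrite(f"pics/{n}0.png",cv2.resize(c["frame"][:,:,::-1],None,fx=1.5,fy=1.5,interpolation=cv2.INTER_CUBIC))
    print(n,c["camera_matrix"],c["extrinsics"])
pickle.dump(d,open("d0.pkl","wb"))
E
```

```text
pics
0.0 [159.71356433 577.77955637 217.6032405 ] [-4.22450150e-01 -3.11267933e+00  2.77793202e-03] 0.9946154376515363
scene [[481.2418848    0.         251.13783196]
 [  0.         481.2418848  191.76299123]
 [  0.           0.           1.        ]] [[ 4.54133162e-01  8.90650204e-01 -2.24785683e-02 -3.25664730e+02]
 [ 5.81898303e-01 -3.15620453e-01 -7.49518575e-01 -2.18355142e+02]
 [-6.74653568e-01  3.27301000e-01 -6.61601556e-01  1.81586510e+03]
 [ 0.00000000e+00  0.00000000e+00  0.00000000e+00  1.00000000e+00]]
top [[414.53648759   0.         252.69971871]
 [  0.         414.53648759 194.1964486 ]
 [  0.           0.           1.        ]] [[-8.90016381e-03 -9.99928911e-01  7.93468248e-03  9.47028821e+01]
 [-9.84660406e-01  7.38094553e-03 -1.74325575e-01  5.62624254e+02]
 [ 1.74254617e-01 -9.36449385e-03 -9.84656100e-01  1.09711575e+03]
 [ 0.00000000e+00  0.00000000e+00  0.00000000e+00  1.00000000e+00]]
```

View pics/scene0.png

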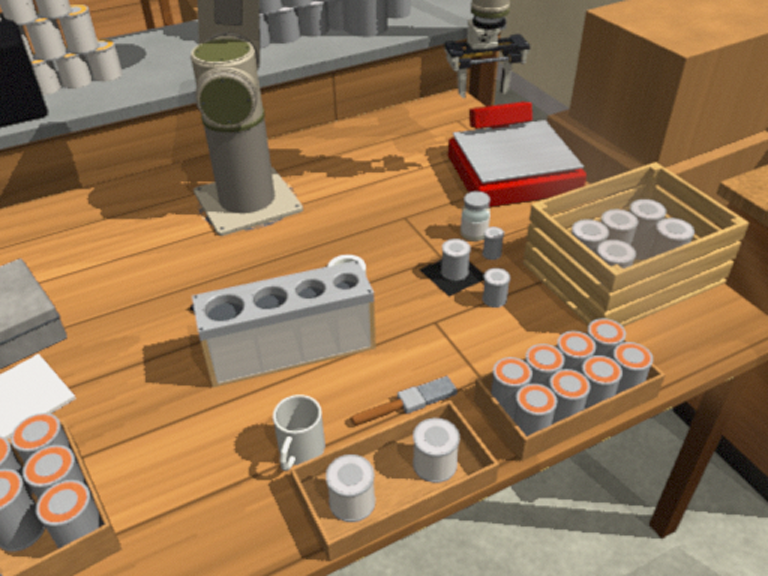

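View pics/top0.png

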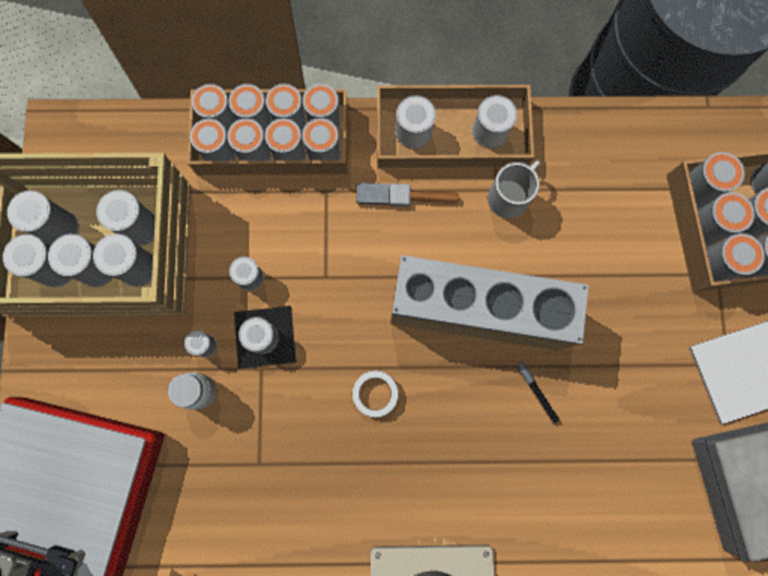

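The top view shows the chest, with its holes at about (420,287), (459,294), (504,300) and (554,308). The mat tin is at (257,335) and the other two tins are at (243,270) and (198,343). I'll enlarge both regions.

```bash
python3 - <<'E'
import cv2,pickle
d=pickle.load(open("d0.pkl","rb"));f=d["top"]["frame"][:,:,::-1]
cv2.imwrite("pics/c1.png",cv2.resize(f[160:260,110:210],(800,600) if 0 else (600,600),interpolation=cv2.INTER_CUBIC))
cv2.imwrite("pics/c2.png",cv2.resize(f[160:240,255:400],None,fx=5.5,fy=5.5,interpolation=cv2.INTER_CUBIC))
E
```

```text
(no output)
```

View pics/c1.png

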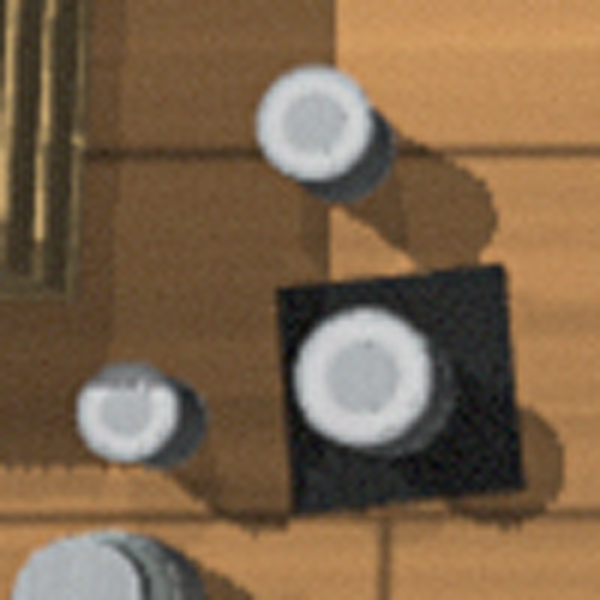

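View pics/c2.png

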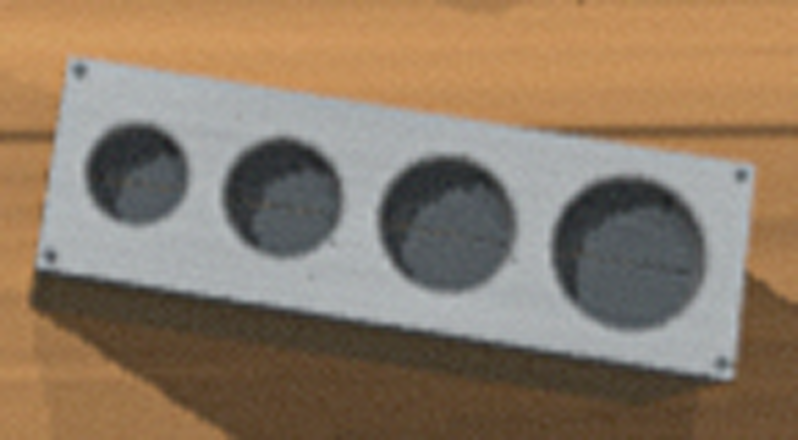

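Crop 1: the mat tin's top is centred at (363,377), about 138 px across. The others are at (316,124), about 116 px, and (128,412), about 102 px. Crop 2: the holes are at (137,173), (283,196), (447,223) and (629,252). The plate corners are at (70,58), (754,164), (735,379) and (38,269).

```bash
cat >h.py <<'E'
import numpy as np,pickle,cv2
def ray(c,u,v,z):
    K=c["camera_matrix"];E=c["extrinsics"];R=E[:3,:3];t=E[:3,3]
    o=-R.T@t;d=R.T@np.linalg.solve(K,[u,v,1.]);s=(z-o[2])/d[2];return o+s*d,s*np.linalg.norm(np.linalg.solve(K,[u,v,1]))
E
python3 - <<'E'
from h import *
c=pickle.load(open("d0.pkl","rb"))["top"];f=c["camera_matrix"][0,0]
for n,u,v,d,h in(("mat",363,377,138,71),("b",316,124,116,66),("c",128,412,102,62)):
    U,V=(u+.5)/6-.5+110,(v+.5)/6-.5+160
    p,D=ray(c,U,V,h); print(n,p.round(1),"diam",[(round(np.linalg.norm(ray(c,U+d/12,V,h)[0]-ray(c,U-d/12,V,h)[0]),1))])
g=lambda u,v:((u+.5)/5.5-.5+255,(v+.5)/5.5-.5+160)
H=[ray(c,*g(*p),148)[0] for p in((137,173),(283,196),(447,223),(629,252))]
C=[ray(c,*g(*p),148)[0] for p in((70,58),(754,164),(735,379),(38,269))]
print(np.round(H,1),np.round(C,1))
# fit holes+corners to chest frame
M=np.array([(0,120),(0,52),(0,-24),(0,-108),(50,160),(50,-160),(-50,-160),(-50,160)],float)
P=np.array(H+C)[:,:2]
from scipy.spatial.transform import Rotation as Ro
A=np.c_[M,np.zeros(8)];B=np.c_[P,np.zeros(8)]
a,b=A.mean(0),B.mean(0);r,_=Ro.align_vectors(B-b,A-a);yaw=r.as_rotvec()
print("yaw",yaw,"res",(r.apply(A-a)+b-B)[:,:2].round(1).tolist());
for m in((0,0,0),(0,120,0),(0,52,0),(0,-24,0)):print(m,(r.apply(np.array(m)-a)+b).round(1))
for n,q in(("matc",((278,288),(503,266),(524,488),(297,513))),):
    print(np.mean([ray(c,(u+.5)/6-.5+110,(v+.5)/6-.5+160,1)[0] for u,v in q],0).round(1),[ray(c,(u+.5)/6-.5+110,(v+.5)/6-.5+160,1)[0].round(0).tolist() for u,v in q])
for n,p,z in(("jar",(192,388),100),("tape",(376,394),24)): print(n,ray(c,p[0]/1.5,p[1]/1.5,z)[0].round(0))
E
```

```text
mat [484.5 311.9  71. ] diam [np.float64(61.4)]
b [601.  337.3  66. ] diam [np.float64(52.8)]
c [470.6 418.4  62. ] diam [np.float64(45.6)]
[[ 553.4   23.2  148. ]
 [ 542.2  -43.6  148. ]
 [ 529.1 -118.4  148. ]
 [ 515.  -201.2  148. ]] [[ 607.9   53.2  148. ]
 [ 555.6 -261.3  148. ]
 [ 456.5 -246.   148. ]
 [ 509.3   69.3  148. ]]
yaw [ 0.          0.         -0.16584898] res [[-0.8, -0.4], [-0.8, -0.7], [-0.3, -0.8], [-0.1, -0.8], [0.6, 0.8], [0.1, -0.3], [0.6, 0.9], [0.6, 1.2]]
(0, 0, 0) [532.8 -95.5   0. ]
(0, 120, 0) [552.6  22.8   0. ]
(0, 52, 0) [541.4 -44.3   0. ]
(0, -24, 0) [ 528.8 -119.2    0. ]
[486.8 307.4   1. ] [[535.0, 367.0, 1.0], [545.0, 260.0, 1.0], [439.0, 248.0, 1.0], [428.0, 355.0, 1.0]]
jar [389. 412. 100.]
tape [377.  97.  24.]
```

The tin on the mat is the large one (about 60 mm), so it goes in hole2, near (529,-119). I'll refine both positions with the wrist camera, at the same height above each so that calibration error cancels.

```bash
cat >>h.py <<'E'
from scipy.spatial.transform import Rotation as Ro
def down(th): # jaw (tool y) along world angle th
    y=np.array([np.cos(th),np.sin(th),0]);z=np.array([0,0,-1.]);x=np.cross(y,z)
    return Ro.from_matrix(np.c_[x,y,z]).as_rotvec()
def wray(w,u,v,z,pos,rot):
    T=w["T_tool_cam"];d=np.linalg.solve(w["camera_matrix"],[u,v,1.])
    R=Ro.from_rotvec(rot).as_matrix();o=R@T[:3,3]+pos;d=R@T[:3,:3]@d
    return o+d*(z-o[2])/d[2]
E
python3 - <<'E'
from station import arm,kin,eyes,telemetry
from h import *
th=np.deg2rad(60);r=down(th)
for p in((484.5,311.9,271),(484.5,311.9,36),(528.8,-119.2,348)): print(kin.solve_ik(list(p),list(r)))
arm.goto([484.5,311.9,251],list(r))
p,q=np.array(telemetry.get_position()),np.array(telemetry.get_tool_rot())
w=eyes.camera("wrist");pickle.dump((w,p,q),open("w1.pkl","wb"));print(telemetry.get_t(),p,q,w["T_tool_cam"],w["camera_matrix"])
cv2.imwrite("pics/w1.png",cv2.resize(w["frame"][:,:,::-1],None,fx=1.5,fy=1.5,interpolation=cv2.INTER_CUBIC))
E
```

```text
[ 4.83000238e-01  4.99635228e-02  1.47878363e+00 -4.44089210e-16
  1.61284550e+00 -5.64197314e-01]
[ 4.83000238e-01  2.28875630e-01  1.72527253e+00 -4.44089210e-16
  1.18744449e+00 -5.64197314e-01]
[-0.31630444 -0.04291108  1.43347954  0.          1.75102419 -1.36350199]
1.7 [483.86370473 312.7958867  250.86195588] [-8.11012379e-01 -3.03463577e+00 -2.64475917e-04] [[ 7.61928815e-04 -9.66901974e-01 -2.55147000e-01  7.12995548e+01]
 [ 9.99999696e-01  7.78692917e-04  3.53085244e-05  3.70817805e-01]
 [ 1.64541280e-04 -2.55146950e-01  9.66902274e-01 -1.66689600e+02]
 [ 0.00000000e+00  0.00000000e+00  0.00000000e+00  1.00000000e+00]] [[297.47530606   0.         259.27090052]
 [  0.         297.47530606 195.88803316]
 [  0.           0.           1.        ]]
```

View pics/w1.png

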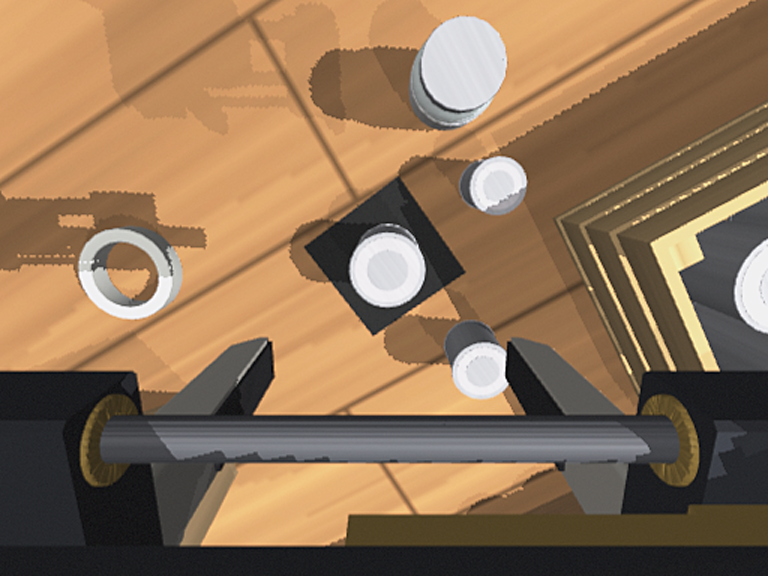

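The wrist view shows the mat tin's top at (388,269). Next, the same view over hole2.

```bash
python3 - <<'E'
from station import arm,kin,eyes,telemetry
from h import *
r=down(np.deg2rad(60))
arm.goto([528.8,-119.2,328],list(r))
p,q=np.array(telemetry.get_position()),np.array(telemetry.get_tool_rot())
w=eyes.camera("wrist");pickle.dump((w,p,q),open("w2.pkl","wb"));print(telemetry.get_t(),p,q)
w1=pickle.load(open("w1.pkl","rb"))[0]
a=[cv2.resize(x["frame"][145:220,215:305,::-1],None,fx=6,fy=6,interpolation=cv2.INTER_CUBIC) for x in(w1,w)]
b=cv2.resize(w["frame"][:,:,::-1],None,fx=1.5,fy=1.5);cv2.imwrite("pics/w2.png",b)
cv2.imwrite("pics/c3.png",a[0]);cv2.imwrite("pics/c4.png",a[1])
E
```

```text
3.3667 [ 528.95225071 -118.18949784  327.71361785] [-8.11210435e-01 -3.03461509e+00 -5.65211862e-04]
```

View pics/w2.png

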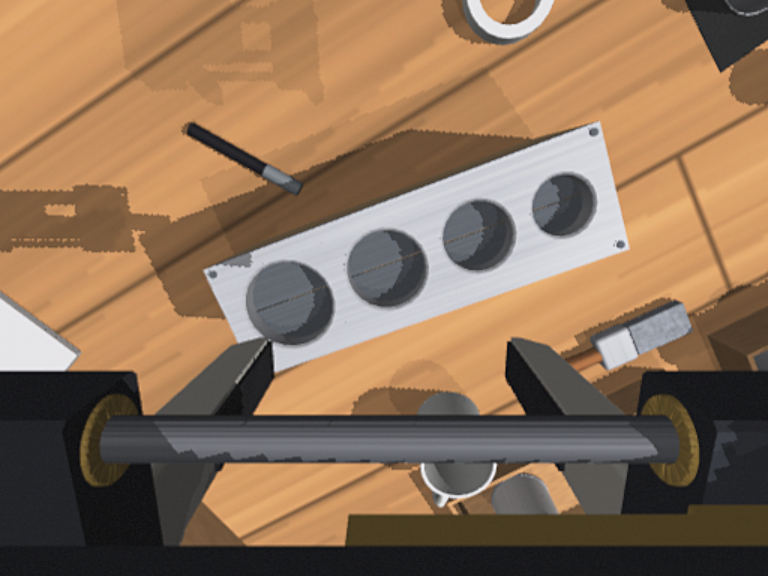

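View pics/c3.png

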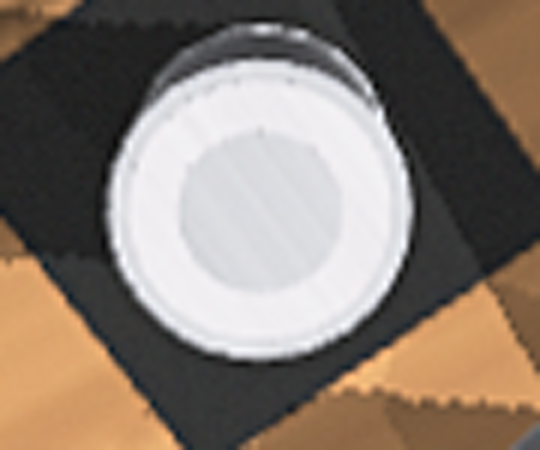

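View pics/c4.png

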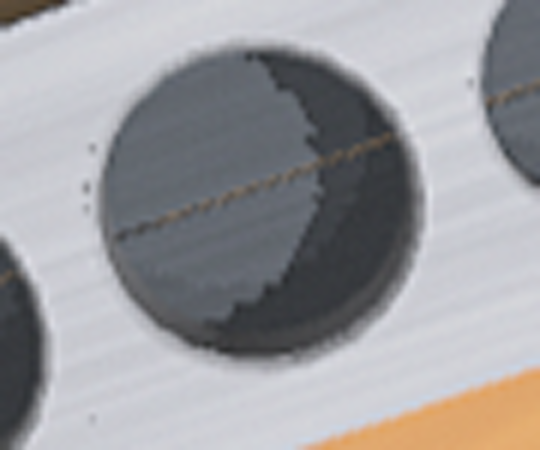

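Crop 3: the tin's edges are 106–413 and 59–360, so its centre is (259.5,209.5). Crop 4: hole2's edges are 101–422 and 42–362, so its centre is (261.5,202). The width ratio of 1.046 is close to 63/60, which confirms the large tin and hole2.

```bash
python3 - <<'E'
from h import *
for f,c,z in(("w1.pkl",(259.5,209.5),71),("w2.pkl",(261.5,202),148)):
    w,p,q=pickle.load(open(f,"rb"))
    P=wray(w,(c[0]+.5)/6-.5+215,(c[1]+.5)/6-.5+145,z,p,q)
    print(P.round(1),"in tool",Ro.from_rotvec(q).inv().apply(P-p).round(1))
E
```

```text
[483.1 311.7  71. ] in tool [ -0.   -1.3 179.9]
[ 527.1 -118.2  148. ] in tool [  1.5  -0.9 179.7]
```

```bash
python3 - <<'E'
from station import arm,kin,eyes,telemetry
from h import *
r=list(down(np.deg2rad(60)));np.set_printoptions(precision=2,suppress=True)
print(telemetry.get_position())
arm.goto([483.1,311.7,160],r)
arm.wait(0.2);e=np.array(telemetry.get_position())-[483.1,311.7,160];print("err",e)
arm.servo_line([483.1-e[0],311.7-e[1],37],120)
arm.wait(0.1);print(telemetry.get_position(),telemetry.get_contact_force())
arm.grab(25);print("w",telemetry.get_grip_width()*93,telemetry.get_contact_force())
arm.servo_line([483.1-e[0],311.7-e[1],150],150)
p,q=np.array(telemetry.get_position()),np.array(telemetry.get_tool_rot())
w=eyes.camera("wrist");pickle.dump((w,p,q),open("w3.pkl","wb"));print(telemetry.get_t(),p,q,telemetry.get_contact_force(),telemetry.get_grip_width()*93)
cv2.imwrite("pics/w3.png",cv2.resize(w["frame"][:,:,::-1],None,fx=1.5,fy=1.5,interpolation=cv2.INTER_CUBIC))
E
```

```text
[ 528.97 -118.06  327.69]
err [ 0.73 -0.7   0.45]
[483.18 312.84  38.16] [ 0.2  -0.09  0.82]
w 59.420133248735716 [-0.04 -0.58  1.53]
8.1167 [481.63 312.01 148.63] [-0.81 -3.03  0.  ] [-0.1  -0.38 -3.62] 59.78369450430591
```

View pics/w3.png

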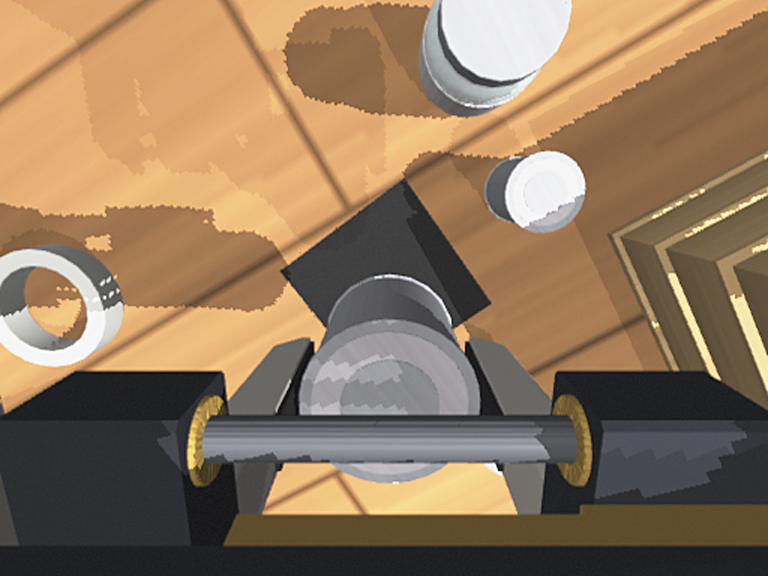

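The tin is held. Its top spans 300–480 by 319–483 px, centred at about (390,401). I'll work out its offset in the tool frame, then hover over the hole and check.

```bash
python3 - <<'E'
from station import arm,kin,eyes,telemetry
from h import *
np.set_printoptions(precision=2,suppress=True)
w,p,q=pickle.load(open("w3.pkl","rb"))
P=wray(w,390/1.5-.17,401/1.5-.17,p[2]+33,p,q);o=P-p
print("tin offset world",o,"tool",Ro.from_rotvec(q).inv().apply(o))
r=list(down(np.deg2rad(60)))
arm.servo_line([483.1,311.7,240],200)
t=np.array([527.1,-118.2,225.])
arm.goto(list(t),r);arm.wait(.3)
p,q=np.array(telemetry.get_position()),np.array(telemetry.get_tool_rot());print(telemetry.get_t(),p,q,(p-t))
arm.servo_line(list(t-np.r_[(p-t)[:2],30]),150);arm.wait(.3)
p,q=np.array(telemetry.get_position()),np.array(telemetry.get_tool_rot());print(p,q)
w=eyes.camera("wrist");pickle.dump((w,p,q),open("w4.pkl","wb"))
s=eyes.camera("scene");pickle.dump((w,p,q,s),open("w4.pkl","wb"))
cv2.imwrite("pics/w4.png",cv2.resize(w["frame"][:,:,::-1],None,fx=1.5,fy=1.5,interpolation=cv2.INTER_CUBIC))
cv2.imwrite("pics/s4.png",cv2.resize(s["frame"][150:270,110:270,::-1],None,fx=5,fy=5,interpolation=cv2.INTER_CUBIC))
E
```

```text
tin offset world [ 0.88  0.34 33.  ] tool [ -0.55   0.68 -33.  ]
10.6083 [ 527.29 -117.56  225.05] [0.81 3.03 0.  ] [0.19 0.64 0.05]
[ 527.41 -119.    195.98] [ 0.81  3.03 -0.  ]
```

View pics/w4.png

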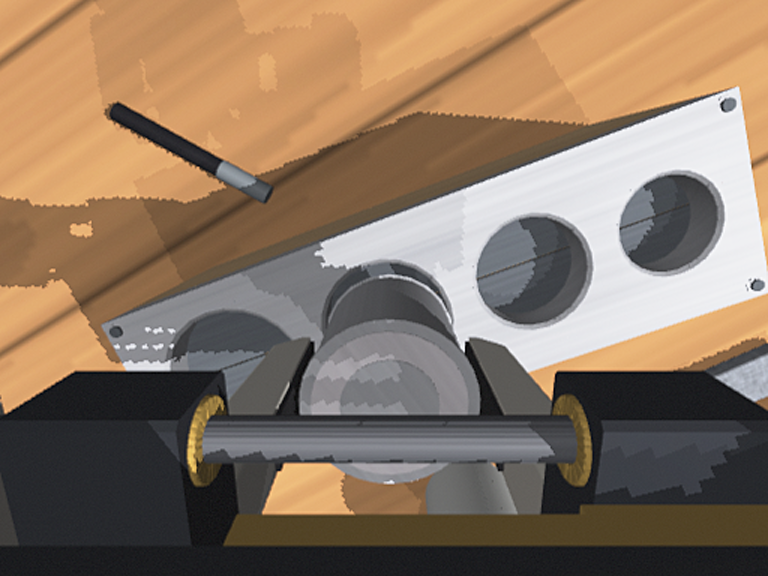

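View pics/s4.png

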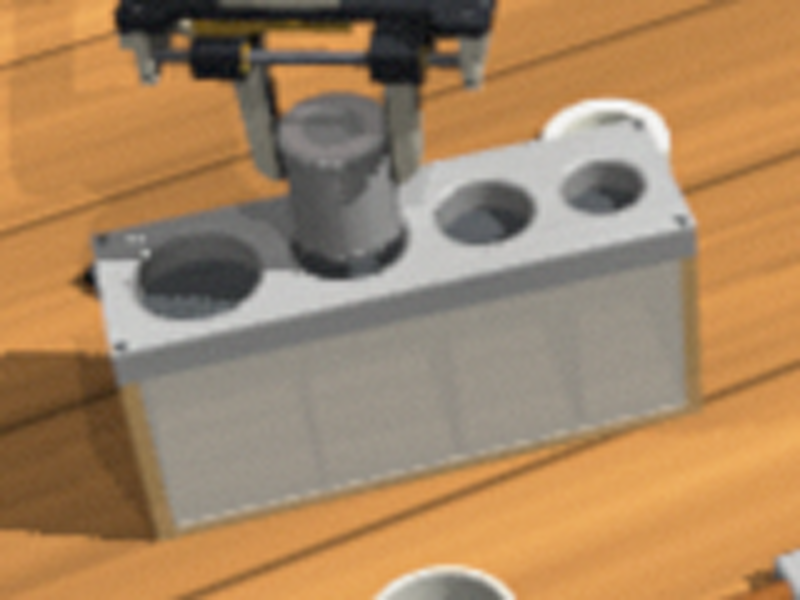

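The tin hangs squarely over hole2, and the rim gaps look even in both views. The lower bevel plus the play gives several mm of capture, so I'll lower in small steps and watch the force.

```bash
python3 - <<'E'
from station import arm,kin,eyes,telemetry
from h import *
np.set_printoptions(precision=2,suppress=True)
P=[]
for i in range(5):
    P.append(telemetry.get_position());arm.wait(.04)
print(np.array(P));f0=np.array(telemetry.get_contact_force());print(f0)
x,y=527.0,-118.6
for z in(190,186,183,180,177,174,171,168,165):
    arm.servo_line([x,y,z],40)
    f=np.array(telemetry.get_contact_force())-f0
    print(z,np.array(telemetry.get_position()),f)
    if f[2]>8 or np.hypot(f[0],f[1])>8: print("stop");break
print(telemetry.get_t())
E
```

```text
[[ 527.18 -118.94  195.59]
 [ 527.12 -118.92  195.46]
 [ 527.07 -118.91  195.35]
 [ 526.99 -118.88  195.23]
 [ 526.98 -118.85  195.19]]
[ 0.5   0.25 -2.54]
190 [ 526.62 -118.44  189.34] [-0.77 -1.08 -0.42]
186 [ 526.74 -118.52  185.53] [-1.03 -1.07  0.92]
183 [ 526.87 -118.54  182.75] [-0.54 -0.6   0.42]
180 [ 526.83 -118.55  179.7 ] [-0.52  0.19  0.14]
177 [ 526.8  -118.52  176.67] [-0.58 -0.25  0.46]
174 [ 526.81 -118.53  173.67] [-0.23  0.5   0.37]
171 [ 526.81 -118.51  170.68] [-0.68 -0.66 -0.92]
168 [ 526.84 -118.54  167.68] [-0.76 -0.15  0.49]
165 [ 526.82 -118.53  164.68] [ 0.03 -0.18  0.24]
13.8417
```

No contact force, and about 20 mm is in. Next: lower onto the leaves, release, and push with shut fingers.

```bash
python3 - <<'E'
from station import arm,kin,eyes,telemetry
from h import *
np.set_printoptions(precision=2,suppress=True)
x,y=527.0,-118.6
arm.servo_line([x,y,161.5],40);print(telemetry.get_contact_force())
arm.open_gripper();arm.wait(.2)
arm.servo_line([x,y,215],120)
s=eyes.camera("scene");cv2.imwrite("pics/s5.png",cv2.resize(s["frame"][150:270,110:270,::-1],None,fx=5,fy=5,interpolation=cv2.INTER_CUBIC))
arm.grab(10);print(telemetry.get_grip_width())
arm.wait(.2);f0=np.array(telemetry.get_contact_force());print(f0)
for z in(200,*range(194,144,-4)):
    arm.servo_line([x,y,z],40)
    f=np.array(telemetry.get_contact_force())-f0
    print(z,np.array(telemetry.get_position())[2],f)
    if f[2]>12: print("stop");break
print(telemetry.get_t())
s=eyes.camera("scene");cv2.imwrite("pics/s6.png",cv2.resize(s["frame"][150:270,110:270,::-1],None,fx=5,fy=5,interpolation=cv2.INTER_CUBIC))
E
```

```text
[-0.27 -0.73 -0.85]
0.007611697804078527
[ 0.37 -0.3   0.44]
200 199.65488309819278 [-0.22 -0.12 -0.22]
194 193.82369403783767 [-0.74  0.18  0.5 ]
190 189.8311342634136 [-0.43  0.2   1.08]
186 185.49842980677076 [-0.68 -0.29 -0.83]
182 181.44188882685953 [-0.24 -0.31 -0.3 ]
178 177.41209037137716 [-0.87  0.18 -0.21]
174 173.46372282731463 [-0.52  1.44 -0.49]
170 169.55981144579567 [-0.46  1.42 -0.18]
166 165.60720222621754 [-0.22 -0.2  -1.09]
162 161.60923847464065 [-1.06  0.38  0.03]
158 157.58619169731608 [-1.12 -0.49 -0.4 ]
154 153.60764678839746 [ 0.11 -0.21 -1.15]
150 149.60746298413255 [-0.32 -0.18 -0.23]
146 145.61821008830984 [ 0.29  0.32 -0.85]
21.15
```

View pics/s5.png

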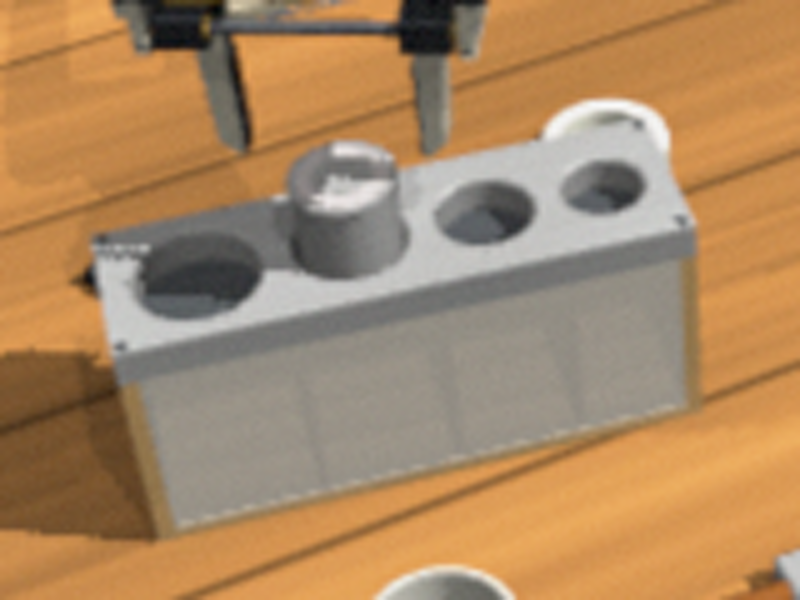

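View pics/s6.png

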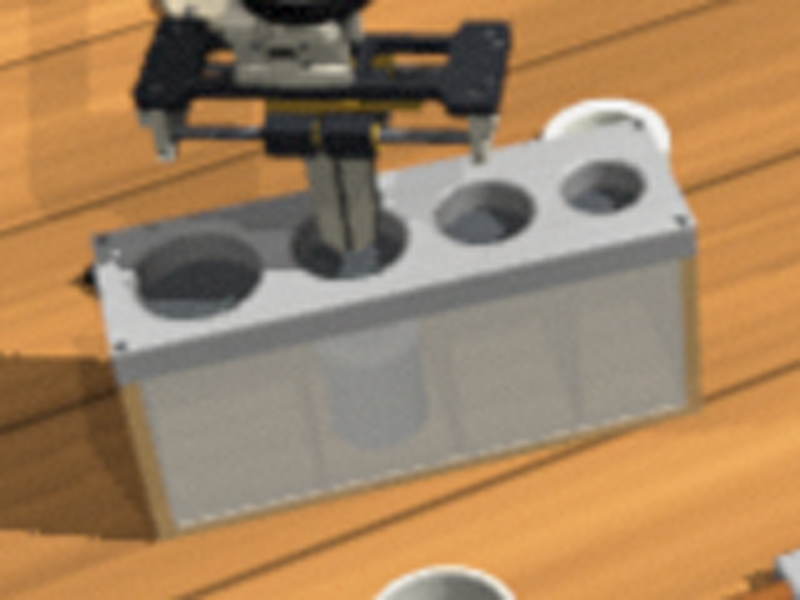

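Picture s5 shows the tin resting on the leaves. In s6 it's behind the clear panel, at about (378,390), and the fingers are in the hole mouth. I'll retreat and check the flaps and the bystanders.

```bash
python3 - <<'E'
from station import arm,kin,eyes,telemetry
from h import *
arm.servo_line([527,-118.6,328],150)
w=eyes.camera("wrist");
arm.goto([400,250,330],list(down(np.deg2rad(60))));arm.wait(.3)
s=eyes.camera("scene");t=eyes.camera("top");print(telemetry.get_t())
pickle.dump((w,s,t),open("w7.pkl","wb"))
cv2.imwrite("pics/s7.png",cv2.resize(s["frame"][150:270,110:270,::-1],None,fx=5,fy=5,interpolation=cv2.INTER_CUBIC))
cv2.imwrite("pics/t7.png",cv2.resize(t["frame"][:,:,::-1],None,fx=1.5,fy=1.5,interpolation=cv2.INTER_CUBIC))
cv2.imwrite("pics/w7.png",cv2.resize(w["frame"][120:240,130:430,::-1],None,fx=2.6,fy=2.6,interpolation=cv2.INTER_CUBIC))
E
```

```text
24.4667
```

View pics/s7.png

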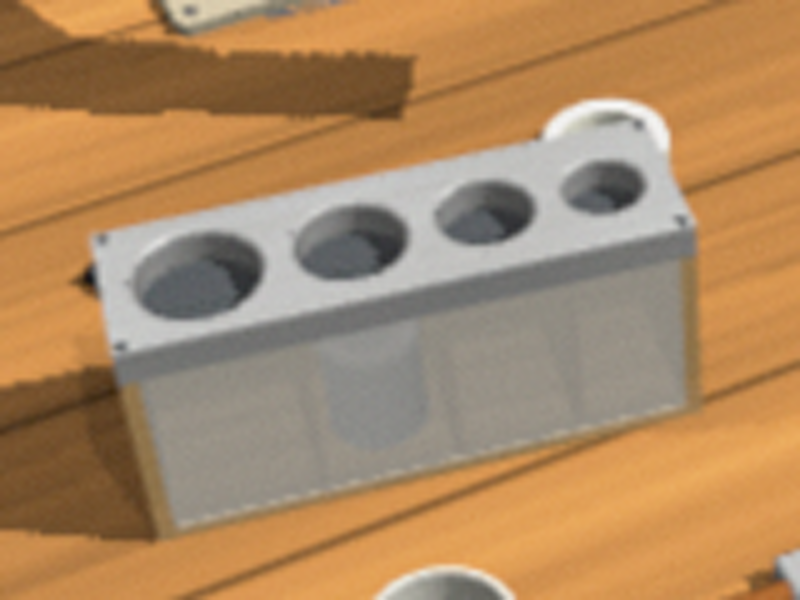

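View pics/t7.png

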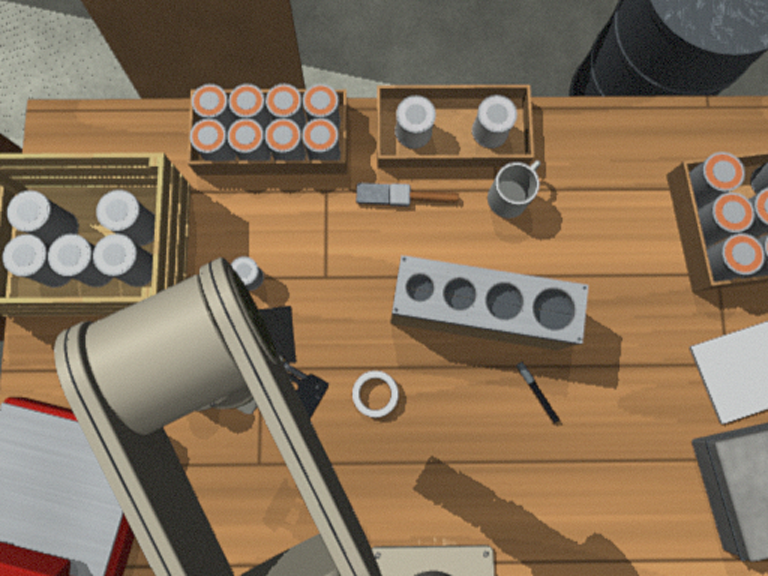

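View pics/w7.png

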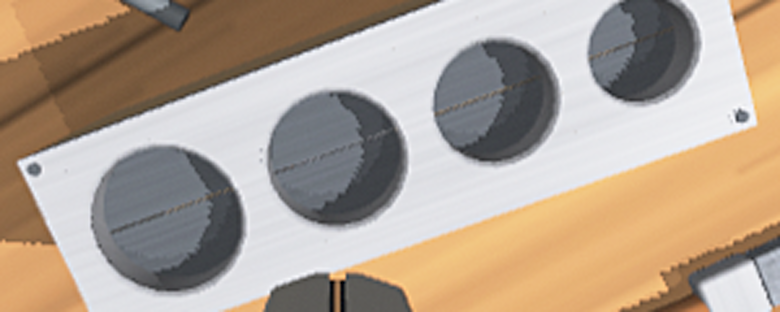

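Hole2's leaves are shut, with the same seam as the other holes, and the tin stands in the bay. The arm hides the small tin from above. I'll check the tin's height by projection, and the other tins in the scene image.

```bash
python3 - <<'E'
from h import *
w,s,t=pickle.load(open("w7.pkl","rb"));d=pickle.load(open("d0.pkl","rb"))["scene"]["frame"]
E=s["extrinsics"];
for q in((527,-118.2,8),(527,-118.2,78)):
    p=s["camera_matrix"]@(E[:3,:3]@q+E[:3,3]);p=p[:2]/p[2];print((p-[110,150])*5)
a=np.hstack([x[120:220,260:350,::-1] for x in(d,s["frame"])])
cv2.imwrite("pics/s8.png",cv2.resize(a,None,fx=4.4,fy=4.4,interpolation=cv2.INTER_CUBIC))
E
```

```text
[379.85712595 412.02834026]
[366.079232   326.75020756]
```

View pics/s8.png

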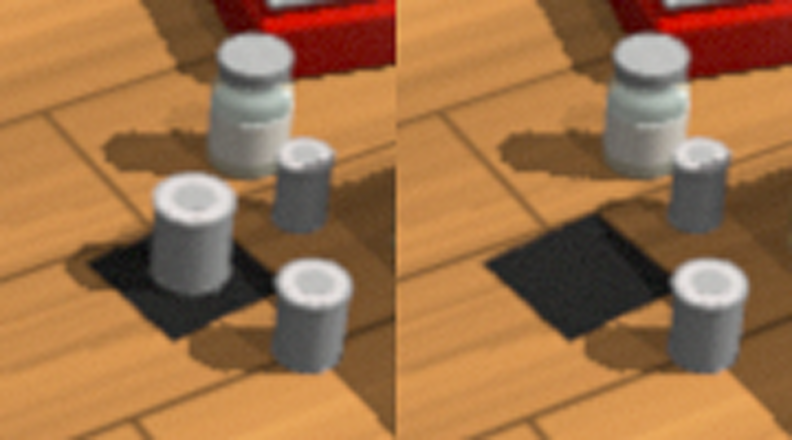

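The tin's base matches the bay floor: the predicted base centre is (380,412), which puts the lower rim at about 447, and it appears at about 445. The mat is empty, and the jar and the other two tins haven't moved.

```bash
python3 -c "
from station import arm,telemetry
arm.finish_job();print(telemetry.get_t())"
```

```text
the job is handed in; nothing more can be done
the job is handed in; nothing more can be done
```

The tin on the mat is in the sizing chest, in the bay under the 63 mm hole, and I handed the job in at about 24.5 s of the 48 s allowed. It was the large tin: it measured about 61 mm, and comparing it with the hole confirmed the match.

I lowered it into the hole and released it on the sprung leaves, then pushed it through with the shut fingers. I saw no contact force above about 2 N during either step.

- **Tin:** it stands on the bay floor, at the height predicted for that floor.
- **Flaps:** the leaves under the hole look shut, with the same closed seam as the other three holes.
- **Other things:** the other two tins and the jar look unmoved when compared with the first picture. The tape, mug, brush and marker look the same as at the start in the top view. The arm hid the small tin and the jar from above, so for those I relied on the scene camera.
- **Small disagreements:** the top and wrist cameras differed by 1–2 mm on positions, and the arm sat up to about 1 mm off its commanded position. Neither caused trouble, and no check failed.

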